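Hook the telescoping square on the pastry slab and hold it out at its second stop

ROBOT

A 6-joint arm with a two-finger parallel gripper is mounted at the origin on a cart in front of the work surface, level with it; the furniture and walls round the work are solid. World frame = base frame: x ahead of the robot, y to its left, z up, the work surface at z = 0. Lengths are in m, angles in degrees, forces in N, time in s.
With the tool pointing down it reaches from about 0.275 to 0.85 m from the base axis. Payload 19 kg.
Tool frame: the origin (TCP) lies on the centre line of the jaws, within the pads' length; the fingertips stand 25 mm ahead of it and the grasp point (between the pads) lies 6 mm ahead of it; z points along the fingers, y is the line along which they close (so a half turn about z gives the same grasp; the last joint's range is limited). The gripper opens to 85 mm and grips with 20 to 120 N. Pads are 22 mm wide; open, the fingers measure 114 mm over their backs; the gripper's body (76 mm by 85 mm) begins 54 mm behind the grasp point. The pads swing forward as they close: fully open they stand 13 mm farther back than shut.
Start: joints at [61.65, 8.623, 82.357, -0, 89.026, -7.678], TCP at [0.203, 0.538, 0.256] pointing down, gripper open.
Joint ranges: [-160.23, 160.23], [-39.13, 120.54], [6.94, 153.29], [-79.49, 259.48], [9.18, 160.14], [-161.06, 161.06]. Speed limits (degrees/s): [108.29, 108.29, 127.2, 172.46, 172.46, 172.46].

INTERFACE

Orientations are given as a 3x3 rotation matrix whose columns are the frame's x, y, z axes.
In Python, from rig import env, imaging, ticket gives the robot as it stands (env), with the cameras (imaging) and the job (ticket).
- The arm moves only by the tool shift_gripper, called after "Call:" by a JSON object that holds its "api" and its "payload". Schema: {"type":"object","properties":{"increments":{"type":"array","items":{"type":"array","prefixItems":[{"type":"array","items":{"type":"number"},"minItems":3,"maxItems":3},{"type":"number"}],"minItems":2,"maxItems":2},"minItems":1,"maxItems":20},"aperture":{"type":"number"},"only":{"type":"string"},"quiet":{"type":"boolean"},"lines":{"type":"string"}},"required":["increments"],"additionalProperties":false}. increments is a list of rows, 1 to 20 of them, each written [[dx, dy, dz], turn]: dx, dy, dz in m, then a turn about the tool's z in degrees; each row shifts and turns the commanded pose from where the row before left it, along the tool's axes as they then stand; what a row does not reach is not made up. A row lasts 1/12 s, in which the tool goes at most 0.0417 m and 7.16 degrees, less where a joint would pass 70% of its speed; a pose out of reach is approached as far as the arm can. aperture is the opening from 0.0 (shut) to 1.0 (fully open), set as the call begins (left out keeps the last). The fingers move at their own pace and stop on an object; the grip force is fixed at half the most. Time passes only in rows, so rows that do not move let the fingers close. The tool returns the time, the measured TCP pose, the force, the opening and the grip force at its end. only (a regular expression) keeps the lines of the reply that match it, lines (a string "A,B") keeps lines A to B, and quiet returns only ok. Input that does not fit is refused with a message, and nothing moves.
- env.read_state(): the state, without advancing time (a new reading comes with each control period).
- imaging.snapshot(name): name is "scene" or "side" or "wrist"; returns a dict with "color" (384x512x3 uint8, red, green, blue), "fx", "fy", "cx", "cy" (pixels), "world_to_cam" (4x4, takes a point from world to camera coordinates); the wrist camera has in their place "tool_from_camera" (4x4, takes a point from camera to tool coordinates, whose origin is the TCP and whose axes are the flange's). Camera axes: x right, y down, z forward; pixel columns grow to the right and rows downward; lengths in m; the calibration is good to about 2 mm. The wrist camera is an equidistant fisheye: a pixel r from the principal point sees the ray r / f radians off the axis. A picture is of the moment at which its call begins: read the wrist's pose just before it. There is no depth.
- ticket.job_done(): hands the job in; it is judged then, once.
The state is a dict: "t": time; "joint_positions": joint angles; "joint_vel": joint speeds; "joint_torque": joint torques, N m; "eef_pos": TCP position; "tcp_rot": TCP orientation; "force": force on the tool from outside, world axes, zero at the start; "torque": the same for the moment, N m; "opening": opening from 0.0 (shut) to 1.0 (fully open); "grasp_force": force on a finger pad.
Only numpy, scipy, OpenCV 4.12 (cv2) and the standard library are available. Lean on these libraries where they do the work, as an engineer would, in place of code of your own. Each camera call takes 0.05 s, during which the arm holds its last target. There are 200 camera calls.

TASK

I want to mark a dough length from the back edge of the marble slab: lay the telescoping square flush on the slab's back left corner, with its hook against the back edge, its sleeve along the left edge and the bar still pushed in. Then squeeze the red button on its handle, pull the bar out past the first stop to the second, and finish while still holding the handle squeezed at the second stop, pulled taut so that the hook bears on the slab. Leave the tins, the mug and the soap bottle alone.

Things in the scene. Friction and masses are not known exactly. Their poses are not given: they have to be found in the camera images.
- gauge: telescoping L-shaped square, loose on the worktop, 0.34 kg, aluminium sleeve, black hook and handle. Origin: inside corner of the L, on its underside; x along the sleeve towards the hook, z up, y away from the inside of the L. The sleeve fills x -115 to 0, y 0 to 24, z 0 to 36 mm. Its face y = 0 is to lie along the slab's left edge, the hook's face x = 0 on the back edge.
- gauge_sleeve (a point): middle of the sleeve (square's x -60, y 12, z 27 mm), near the centre of mass: the place to carry it by its sides, 24 mm apart in y. Keep the fingertips 16 mm or more above the worktop so that they clear the slab. Axes as gauge.
- gauge_hook (a point): middle of the hook's inner face (square's x 0, y -36, z 10 mm). The black hook fills x 0 to 16, y -72 to 24, z 0 to 20 mm (up to 36 mm at the sleeve's end). Axes as gauge.
- gauge_handle (a point): grip point in the middle of the black handle (50 x 24 mm, 1 to 36 mm high, at the square's x -145, y 13.5, z 27 mm with the bar in; moves with the bar). Fingers close along the square's y: one on the red button on the +y side (34 mm long, 8 to 34 mm high), one on the plain -y side; 25 mm apart with the button in, 30 mm with it out. Axes as gauge.
- gauge_bar (a joint): how far the bar with the handle is out of the sleeve (towards the square's -x), m: 0 home, where it starts, latched; 0.040 first stop; 0.080 second stop, also the end of travel. A rewind spring of 2 to 3.2 N and about 1 N of friction hold it back. Button out: moved slowly, it latches within 1 mm at each stop; button held in: it runs freely past them.
- gauge_button (a joint): how far the red button is in, m: 0 out, 0.005 fully in; the latch is clear from 0.004. Its spring takes 3 to 6 N. It moves in along the square's -y.
- slab: white marble pastry slab, 170 (x) x 150 (y) x 12 mm high, too heavy to move. Origin: centre of its underside. x points to the back edge, y to the left edge, z up.
- slab_corner (a point): the slab's back left corner, at worktop height; axes as slab. When the square is laid home its origin is here and its axes agree with the slab's.
- tuna_tin: flat tin, diameter 86, 40 mm high, stands to the right in front; to be left alone. Origin at the centre of its underside.
- mug: dark mug, 92 x 121 x 94 mm, stands behind; to be left alone. Origin at the centre of its underside.
- beans_tin: tin, diameter 75, 58 mm high, stands to the right in front; to be left alone. Origin at the centre of its underside.
- soap_pump: clear soap bottle with a pump, 38 x 65 x 150 mm, stands behind; to be left alone. Origin at the centre of its underside.

How it is judged (in metres and radians):
On the way, in this order (a step that is already met when the one before it is completed fails the run):
1. the square lies flush on the slab's back left corner (within 4 mm and 2.9 degrees), bar still in (x of gauge in the frame of slab_corner between -0.004 and 0.004 m and y of gauge in the frame of slab_corner between -0.004 and 0.004 m and z of gauge in the frame of slab_corner below 0.004 m and angle between the x axis of gauge and the x axis of slab, either way round below 0.05 rad and angle between gauge's own z axis and vertical below 0.06 rad and value of joint gauge_bar below 0.012 m), for 0.1 s.
2. with the button squeezed, the bar comes out past the first stop while the square stays on the corner (x of gauge in the frame of slab_corner between -0.006 and 0.006 m and y of gauge in the frame of slab_corner between -0.006 and 0.006 m and z of gauge in the frame of slab_corner below 0.004 m and angle between the x axis of gauge and the x axis of slab, either way round below 0.06 rad and angle between gauge's own z axis and vertical below 0.06 rad and value of joint gauge_bar above 0.045 m and value of joint gauge_button above 0.003 m), for 0.05 s.
At the end, for the whole second after the job is handed in: The square still lies flush on the slab's back left corner (within 4 mm and 2.9 degrees, flat on the worktop), the bar is out to the second stop (77 mm or more) and at rest, the fingers hold the handle with the button squeezed at least 3 mm in, and the square bears on the slab with more than 1.5 N (x of gauge in the frame of slab_corner between -0.004 and 0.004 m and y of gauge in the frame of slab_corner between -0.004 and 0.004 m and z of gauge in the frame of slab_corner below 0.004 m and angle between the x axis of gauge and the x axis of slab, either way round below 0.05 rad and angle between gauge's own z axis and vertical below 0.06 rad and value of joint gauge_bar above 0.077 m and value of joint gauge_button above 0.003 m and contact force between the fingers and gauge above 2 N and contact force between gauge and slab above 1.5 N and velocity of joint gauge_bar below 0.01 m/s); the arm keeps its last pose, push and grip.
It fails at once if the flat tuna tin is shoved (moved more than 30 mm) (distance of tuna_tin from where it was at the start of the episode above 0.03 m).
It fails at once if the dark mug is shoved (moved more than 30 mm) (distance of mug from where it was at the start of the episode above 0.03 m).
It fails at once if the bean tin is shoved (moved more than 30 mm) (distance of beans_tin from where it was at the start of the episode above 0.03 m).
It fails at once if the clear soap bottle is shoved (moved more than 30 mm) (distance of soap_pump from where it was at the start of the episode above 0.03 m).
It also fails if it takes over 51 s, if anything falls off the work surface, if the arm or the gripper's body presses on something with over 40 N, if the wrist force passes 120 N, or if a joint passes its speed limit or range.

## Working session

There is one attempt and no reset: what is moved stays moved. The work goes in short steps, Python scripts to look and compute and a tool call to move; the robot and the scene stay as the last step left them, time stands still between calls to the robot, and variables do not carry over. Pictures are saved under pics/ and viewed, at most 16 in all, crops included, and the job is handed in when it is done.

```bash
ls; mkdir -p pics; python3 - <<'E'
from rig import env, imaging, ticket
import cv2,pickle,numpy as np
s=env.read_state();print(s)
d={}
for n in["scene","side","wrist"]:
    p=imaging.snapshot(n);d[n]=p;cv2.imwrite(f"pics/{n}0.png",p["color"][:,:,::-1])
    print(n,{k:v for k,v in p.items() if k!="color"})
pickle.dump((s,d),open("s0.pkl","wb"))
cv2.imwrite("pics/a0.png",np.vstack([cv2.resize(np.hstack([d["scene"]["color"],d["side"]["color"]]),(800,300))])[:,:,::-1])
E
```

```text
pics
rig.py
{'t': 0.0, 'joint_positions': array([ 6.16505390e+01,  8.65150534e+00,  8.23905440e+01,  1.38701174e-03,
        8.90267415e+01, -7.67884364e+00]), 'joint_vel': array([-0.02825982,  0.06959883,  0.00225383, -0.00286512,  0.00378279,
       -0.13813473]), 'joint_torque': array([-3.15916986e-03, -7.13033938e+01, -5.70863128e+01, -4.69397764e-04,
        8.77301674e-03,  9.22388779e-06]), 'eef_pos': array([0.20289857, 0.53779659, 0.25569132]), 'tcp_rot': array([[-9.35624973e-01,  3.52995127e-01, -5.91417078e-04],
       [ 3.52995574e-01,  9.35624408e-01, -1.04513984e-03],
       [ 1.84414984e-04, -1.18662654e-03, -9.99999279e-01]]), 'force': array([-0.07034576, -0.14467921, -0.84221568]), 'torque': array([ 0.00856617, -0.07419522, -0.05709096]), 'grasp_force': 0.0, 'opening': 1.0037653929136663}
scene {'fx': 351.7022718092794, 'fy': 351.7022718092794, 'cx': 257.56003618004195, 'cy': 194.61862319771805, 'world_to_cam': array([[ 0.7625501 , -0.64681557,  0.01212277, -0.45159908],
       [-0.3820306 , -0.46535171, -0.79843623,  0.24332628],
       [ 0.52208233,  0.6042
[... 233 characters left out ...]
77055, -0.29399116,  0.00847688, -0.5472478 ],
       [-0.10502143, -0.36806465, -0.92385005,  0.08214073],
       [ 0.27472378,  0.88209842, -0.38266072,  0.97574305],
       [ 0.        ,  0.        ,  0.        ,  1.        ]])}
wrist {'fx': 297.3186396354542, 'fy': 297.3186396354542, 'cx': 259.6272437049888, 'cy': 185.3365474221916, 'tool_from_camera': array([[-3.32371814e-05, -9.63692914e-01, -2.67013045e-01,
         6.72061178e-02],
       [ 9.99999862e-01, -1.72200533e-04,  4.97021623e-04,
         9.98652349e-04],
       [-5.24956005e-04, -2.67012991e-01,  9.63692787e-01,
        -1.17620067e-01],
       [ 0.00000000e+00,  0.00000000e+00,  0.00000000e+00,
         1.00000000e+00]])}
```

View pics/scene0.png

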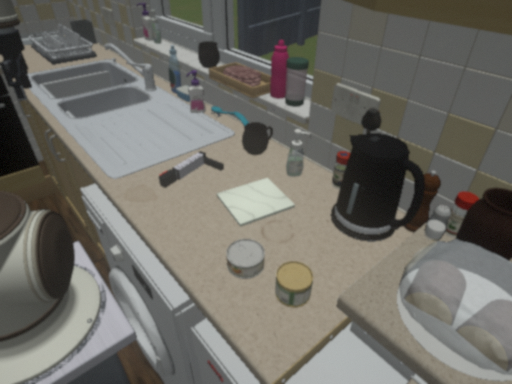

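View pics/side0.png

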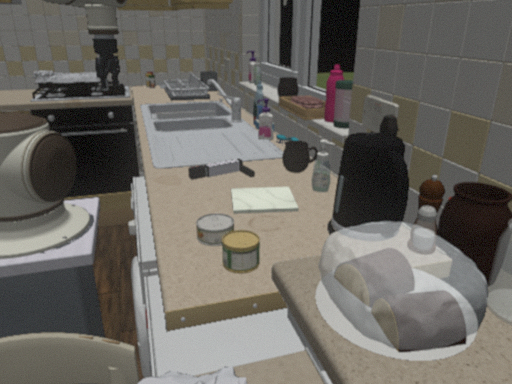

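View pics/wrist0.png

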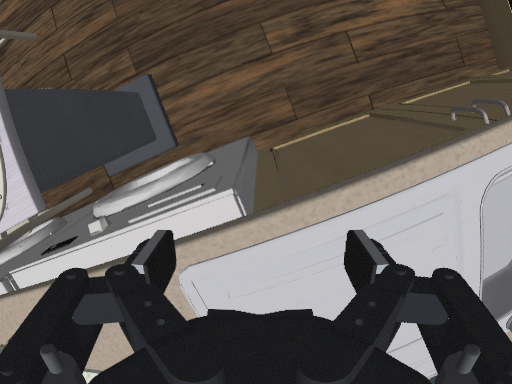

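The scene view shows the slab at about (257,200) and the gauge at about (190,168), with its black handle at (168,178) and hook at (212,160). The side view agrees, with the slab at (264,199) and the gauge at (222,170). The wrist view doesn't show either one.

```bash
cat > h.py <<'E'
import numpy as np,cv2,pickle
def ray(p,uv,s=None):
    """origin, direction(s) in world for pixels"""
    uv=np.atleast_2d(np.float64(uv)); x=(uv-[p["cx"],p["cy"]])/[p["fx"],p["fy"]]
    if "world_to_cam" in p:
        M=np.linalg.inv(p["world_to_cam"]); d=np.c_[x,np.ones(len(x))]
    else:
        T=np.eye(4);T[:3,:3]=s["tcp_rot"];T[:3,3]=s["eef_pos"]; M=T@p["tool_from_camera"]
        r=np.linalg.norm(x,axis=1,keepdims=True)+1e-12; d=np.c_[x/r*np.sin(r),np.cos(r)]
    return M[:3,3],d@M[:3,:3].T
def onz(p,uv,z,s=None):
    o,d=ray(p,uv,s); return o+d*((z-o[2])/d[:,2])[:,None]
def proj(p,X,s=None):
    X=np.atleast_2d(X)
    if "world_to_cam" in p: M=p["world_to_cam"]
    else:
        T=np.eye(4);T[:3,:3]=s["tcp_rot"];T[:3,3]=s["eef_pos"]; M=np.linalg.inv(T@p["tool_from_camera"])
    c=X@M[:3,:3].T+M[:3,3]
    if "world_to_cam" in p: x=c[:,:2]/c[:,2:]
    else:
        n=np.linalg.norm(c[:,:2],axis=1,keepdims=True); x=c[:,:2]/n*np.arctan2(n,c[:,2:])
    return x*[p["fx"],p["fy"]]+[p["cx"],p["cy"]]
def snap(name,fn):
    from rig import env, imaging, ticket
    s=env.read_state();p=imaging.snapshot(name);cv2.imwrite(f"pics/{fn}.png",p["color"][:,:,::-1]);pickle.dump((s,p),open(fn+".pkl","wb"));return s,p
E
python3 - <<'E'
from h import *
s,d=pickle.load(open("s0.pkl","rb"))
np.set_printoptions(precision=3,suppress=True)
print(onz(d["scene"],[(219,190),(265,180),(294,205),(247,222)],.012))
print(onz(d["side"],[(231,191),(292,188),(297,208),(236,212)],.012))
print("handle,sleeve,hook corner,hook tip",onz(d["scene"],[(166,178),(187,167),(203,155),(222,166)],.02))
print(onz(d["side"],[(200,172),(222,168),(240,163),(253,175)],.02))
print("others",onz(d["scene"],[(246,270),(294,298),(254,150),(295,173)],.0))
E
```

```text
[[ 0.528  0.097  0.012]
 [ 0.665  0.051  0.012]
 [ 0.647 -0.09   0.012]
 [ 0.503 -0.063  0.012]]
[[ 0.51   0.063  0.012]
 [ 0.685  0.037  0.012]
 [ 0.646 -0.096  0.012]
 [ 0.489 -0.076  0.012]]
handle,sleeve,hook corner,hook tip [[0.435 0.238 0.02 ]
 [0.515 0.251 0.02 ]
 [0.595 0.281 0.02 ]
 [0.603 0.187 0.02 ]]
[[0.449 0.224 0.02 ]
 [0.523 0.243 0.02 ]
 [0.592 0.277 0.02 ]
 [0.601 0.153 0.02 ]]
others [[ 0.407 -0.178  0.   ]
 [ 0.437 -0.302  0.   ]
 [ 0.769  0.227  0.   ]
 [ 0.776  0.033  0.   ]]
```

Call:
{"api": "shift_gripper", "payload": {"increments": [[[-0.036,-0.0146,0],0],[[-0.036,-0.0146,0],0],[[-0.036,-0.0146,0],0],[[-0.036,-0.0146,0],0],[[-0.036,-0.0146,0],0],[[-0.036,-0.0146,0],0],[[-0.036,-0.0146,0],0],[[-0.036,-0.0146,0],0],[[-0.036,-0.0146,0],0],[[-0.036,-0.0146,0],0],[[-0.036,-0.0146,0],0],[[-0.036,-0.0146,0],0],[[-0.036,-0.0146,0],0],[[-0.036,-0.0146,0],0],[[0,0,0],-6.3],[[0,0,0],-6.3],[[0,0,0],-6.3],[[0,0,0],-6.3],[[0,0,0],0],[[0,0,0],0]]}}

```text
t: 1.82
eef_pos: [0.6023, 0.1688, 0.2561]
tcp_rot: [[-0.997, -0.075, -0.0], [-0.075, 0.997, -0.0], [0.0, -0.0, -1.0]]
force: [-0.4, 0.4, 0.1]
opening: 0.998
grasp_force: 0.0
```

```bash
python3 -c "
from h import *
s,p=snap('wrist','w1');print(s['eef_pos'],s['tcp_rot'])"
```

```text
[0.60234072 0.16877343 0.25608563] [[-9.97148721e-01 -7.54604495e-02 -3.85599214e-04]
 [-7.54603908e-02  9.97148786e-01 -1.64421066e-04]
 [ 3.96907076e-04 -1.34854788e-04 -9.99999912e-01]]
```

View pics/w1.png

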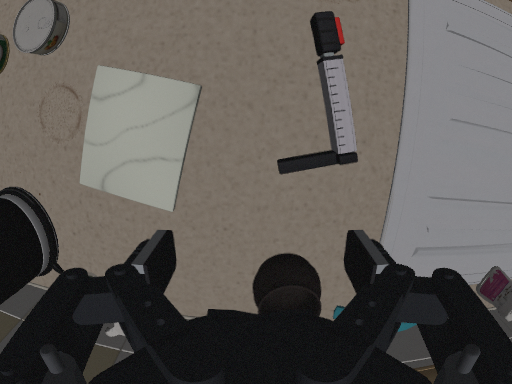

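The wrist view is clear. The slab corners are at (98,67), (200,85), (172,212) and (80,184), with the back left corner at (172,212). The sleeve runs from (330,58) to (345,155), the hook from (280,168) to (356,158), and the handle is at (325,32) with its red button on the right.

```bash
cat >> h.py <<'E'
def mask_rect(m,near,p,s,z):
    """component containing/nearest pixel -> world minAreaRect + hull pts at height z"""
    n,l,st,c=cv2.connectedComponentsWithStats(m.astype(np.uint8))
    ok=[i for i in range(1,n) if st[i,4]>30]; i=min(ok,key=lambda i:np.hypot(*(c[i]-near)))
    k=cv2.findContours((l==i).astype(np.uint8),cv2.RETR_EXTERNAL,cv2.CHAIN_APPROX_NONE)[0][0][:,0]
    w=onz(p,k,z,s)[:,:2]; r=cv2.minAreaRect((w*1000).astype(np.float32)); return st[i],k,r,cv2.boxPoints(r)
E
python3 - <<'E'
from h import *
np.set_printoptions(precision=1,suppress=True)
s,p=pickle.load(open("w1.pkl","rb")); c=p["color"]; hsv=cv2.cvtColor(c,cv2.COLOR_RGB2HSV); H,S,V=[hsv[:,:,i].astype(int) for i in range(3)]
for x,y in [(140,140),(187,150),(220,140),(338,100),(300,165),(310,166),(325,40),(341,30),(346,158),(380,100)]: print((x,y),c[y,x],hsv[y,x])
print("left edge profile", c[150,180:200].tolist())
for nm,m,near,z in [("slab",(V>130)&(S<40),(140,140),.012),("sleeve",(V>130)&(S<40),(338,100),.036),("black",(V<60),(320,162),.02),("handle",(V<60),(325,35),.036),("button",(S>150)&(H<10)|(H>170)&(S>150),(341,30),.021)]:
    try:
        st,k,r,b=mask_rect(m,near,p,s,z); print(nm,st,r); print(b)
    except Exception as e: print(nm,e)
E
```

```text
(140, 140) [155 156 147] [ 33  15 156]
(187, 150) [121 111 101] [ 15  42 121]
(220, 140) [118 108  97] [ 16  45 118]
(338, 100) [139 135 141] [140  11 141]
(300, 165) [29 31 31] [90 16 31]
(310, 166) [28 31 34] [105  45  34]
(325, 40) [33 32 34] [135  15  34]
(341, 30) [139  31  27] [  1 205 139]
(346, 158) [30 30 30] [ 0  0 30]
(380, 100) [120 110 100] [ 15  43 120]
left edge profile [[151, 154, 144], [151, 153, 145], [152, 153, 145], [151, 153, 144], [144, 147, 139], [78, 81, 77], [76, 74, 70], [121, 111, 101], [121, 112, 102], [122, 112, 102], [120, 112, 102], [120, 111, 101], [120, 111, 101], [120, 111, 101], [122, 113, 103], [121, 112, 102], [122, 112, 102], [121, 111, 103], [121, 112, 102], [118, 108, 98]]
slab [   80    65   118   147 12643] ((583.59130859375, 1.50079345703125), (148.6002960205078, 168.83486938476562), 78.8713607788086)
[[486.4 -55.1]
 [652.1 -87.7]
 [680.8  58.1]
 [515.1  90.7]]
sleeve [ 326   59   31   94 1437] ((527.421630859375, 257.8883972167969), (109.00068664550781, 23.347557067871094), 15.101387977600098)
[[471.8 255. ]
 [477.8 232.4]
 [583.1 260.8]
 [577.  283.4]]
black [ 277   11   81  163 2644] ((512.8740234375, 219.99081420898438), (190.80885314941406, 100.25239562988281), 14.07093620300293)
[[408.1 245.4]
 [432.5 148.2]
 [617.6 194.6]
 [593.2 291.8]]
handle [ 277   11   81  163 2644] ((513.90673828125, 217.4817657470703), (182.17819213867188, 95.7177505493164), 14.070932388305664)
[[413.9 241.8]
 [437.2 148.9]
 [613.9 193.2]
 [590.6 286.1]]
button [335  17  10  28 130] ((433.7120361328125, 252.21633911132812), (34.91314697265625, 6.487503528594971), 15.266119003295898)
[[416.  250.7]
 [417.7 244.5]
 [451.4 253.7]
 [449.7 259.9]]
```

Call:
{"api": "shift_gripper", "payload": {"increments": [[[0.0243,0.0311,0],0],[[0.0243,0.0311,0],0],[[0.0243,0.0312,0],0],[[0,0,0],-5.4],[[0,0,0],-5.4],[[0,0,0.035],0],[[0,0,0.035],0],[[0,0,0.035],0],[[0,0,0.035],0],[[0,0,0.035],0],[[0,0,0.037],0],[[0,0,0],0],[[0,0,0],0]]}}

```text
t: 2.95
eef_pos: [0.5216, 0.2559, 0.0437]
tcp_rot: [[-0.965, -0.262, -0.003], [-0.262, 0.965, -0.001], [0.003, -0.0, -1.0]]
force: [0.7, 0.1, 0.9]
opening: 1.002
grasp_force: 0.0
```

```bash
python3 -c "
from h import *
s,p=snap('wrist','w2')"
```

```text
(no output)
```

View pics/w2.png

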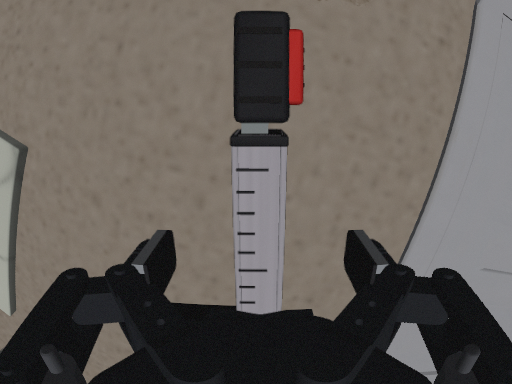

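The sleeve sits centred between the open fingers, at columns 233 to 287, and the handle is well clear above at (262,67). I'll grip now and lift.

Call:
{"api": "shift_gripper", "payload": {"increments": [[[0,0,0],0],[[0,0,0],0],[[0,0,0],0],[[0,0,0],0],[[0,0,0],0],[[0,0,0],0],[[0,0,0],0],[[0,0,0],0]], "aperture": 0}}

```text
t: 3.67
eef_pos: [0.5226, 0.2562, 0.0452]
tcp_rot: [[-0.964, -0.264, 0.001], [-0.264, 0.964, 0.0], [-0.001, -0.0, -1.0]]
force: [-1.9, -1.8, 8.9]
opening: 0.26
grasp_force: 59.6
```

Call:
{"api": "shift_gripper", "payload": {"increments": [[[0,0,-0.03],0],[[0,0,-0.03],0],[[0,0,-0.03],0],[[0,0,-0.03],0],[[0,0,0],0],[[0,0,0],0]]}}

```text
t: 4.17
eef_pos: [0.5228, 0.2563, 0.1657]
tcp_rot: [[-0.964, -0.264, 0.002], [-0.264, 0.964, 0.001], [-0.003, 0.0, -1.0]]
force: [-0.0, 0.2, -4.9]
opening: 0.266
grasp_force: 60.4
```

```bash
python3 -c "
from h import *
s,p=snap('wrist','w3')"
```

```text
(no output)
```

View pics/w3.png

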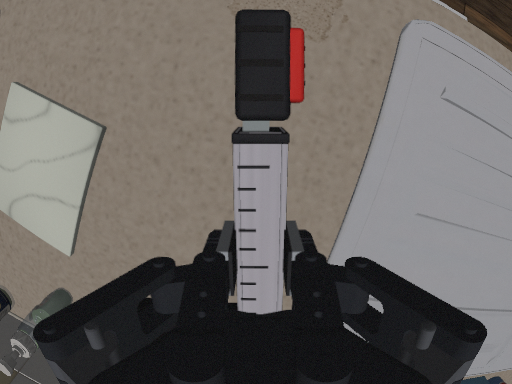

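The gauge is held square in the jaws, with the collar end at row 142 and the handle over rows 10 to 119. Next I'll measure its origin in the tool frame.

```bash
cat > g.py <<'E'
from h import *
def tool_pt(p,uv,zt):
    T=dict(tcp_rot=np.eye(3),eef_pos=np.zeros(3)); return onz(p,uv,zt,T)[:,:2]*1000
def gauge_in_tool(p,zt=.009,bar=0):
    c=p["color"]; V=c.max(2).astype(int)
    col=V[60:240,:]; out={}
    r0=[]
    for u in range(245,278,2):
        g=np.diff(V[110:175,u]); r0.append((u,110+np.argmax(g)+.5+.5))
    e=tool_pt(p,r0,zt); out["x_silver_end"]=np.median(e[:,0])
    L=[];R=[]
    for v in range(150,215,5):
        g=np.diff(V[v,215:305]); m=V[v,215:305]>118
        gl=215+np.argmax(np.abs(np.diff(V[v,222:250])))+7.5; gr=270+np.argmax(np.abs(np.diff(V[v,270:305])))+.5
        L.append((gl,v));R.append((gr,v))
    l=tool_pt(p,L,zt);r=tool_pt(p,R,zt)
    out["yl"]=np.polyfit(l[:,0],l[:,1],1);out["yr"]=np.polyfit(r[:,0],r[:,1],1);out["L"]=L[0],L[-1];out["R"]=R[0],R[-1]
    return out
E
python3 - <<'E'
from g import *
np.set_printoptions(precision=3,suppress=True)
for f in["w2","w3"]:
    s,p=pickle.load(open(f+".pkl","rb"))
    print(gauge_in_tool(p)); c=p["color"]
    m=(c.max(2)<60).astype(np.uint8); 
    k=tool_pt(p,[(262,11),(262,119.5),(235,65),(290,65)],.009);print(k)
s,p=pickle.load(open("w3.pkl","rb"));print(p["color"][120:150,262].max(1),p["color"][180,225:300].max(1))
E
```

```text
{'x_silver_end': np.float64(48.63290942016976), 'yl': array([  0.054, -12.059]), 'yr': array([-0.036, 11.748]), 'L': ((np.float64(237.5), 150), (np.float64(231.5), 210)), 'R': ((np.float64(279.5), 150), (np.float64(284.5), 210))}
[[108.055   1.667]
 [ 60.456   1.666]
 [ 83.889  -9.657]
 [ 83.95   13.405]]
{'x_silver_end': np.float64(49.93420221123923), 'yl': array([  0.054, -11.696]), 'yr': array([-0.055, 12.809]), 'L': ((np.float64(231.5), 150), (np.float64(237.5), 210)), 'R': ((np.float64(280.5), 150), (np.float64(285.5), 210))}
[[108.052   1.665]
 [ 60.455   1.664]
 [ 83.887  -9.658]
 [ 83.948  13.403]]
[ 58 128 127 131 129 128 128 128 128 127 116  75  82  69  33  40  41  41
  41  39  37  37  32  55 147 153 152 152 153 152] [133 133 130 129 129 128 128 128 118 139 152 151 152 148 134 153 158 156
 157 158 157 158 157 155 155 152 151 153 154 155 156 157 158 157 156 155
 154 153 154 153 155 153 152 152 153 153 157 154 154 152 154 153 153 151
 153 131 139 148 153 152 151 150 107 131 132 131 131 130 128 129 130 131
 133 133 134]
```

Call:
{"api": "shift_gripper", "payload": {"increments": [[[-0.01,-0.0322,0],0],[[-0.01,-0.0322,0],0],[[-0.01,-0.0322,0],0],[[-0.01,-0.0322,0],0],[[-0.01,-0.0322,0],0],[[-0.01,-0.0322,0],0],[[0,0,0],5.28],[[0,0,0],5.28],[[0,0,0],5.28],[[0,0,0],5.28],[[0,0,0],5.28],[[0,0,0],0],[[0,0,0],0],[[0,0,0],0]]}}

```text
t: 5.38
eef_pos: [0.631, 0.0857, 0.1633]
tcp_rot: [[-0.982, 0.189, -0.002], [0.189, 0.982, -0.0], [0.001, -0.0, -1.0]]
force: [-0.1, -0.2, -3.4]
opening: 0.261
grasp_force: 60.6
```

```bash
python3 - <<'E'
from g import *
np.set_printoptions(precision=3,suppress=True)
s,p=snap('wrist','w4');print(s['eef_pos'],s['tcp_rot'][:2,1],gauge_in_tool(p)["x_silver_end"])
snap('scene','sc4');snap('side','si4')
q=[pickle.load(open(f+".pkl","rb"))[1]["color"] for f in["sc4","si4"]]
cv2.imwrite("pics/v4.png",np.hstack([cv2.resize(q[0][110:260,150:350],(400,300)),cv2.resize(q[1][110:260,150:350],(400,300))])[:,:,::-1])
E
```

```text
[0.631 0.086 0.163] [0.189 0.982] 50.31886553833865
```

View pics/w4.png

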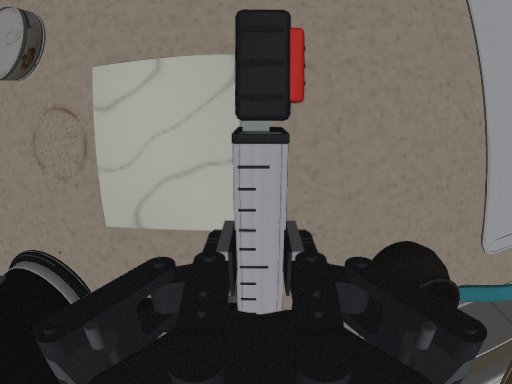

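The slab's right edge (columns 93 to 107), back edge (row 228) and front edge (rows 57 to 65) are all visible beside the held gauge. I'll fit lines to them to locate the corner.

```bash
python3 - <<'E'
from g import *
np.set_printoptions(precision=2,suppress=True)
s,p=pickle.load(open("w4.pkl","rb")); c=p["color"].astype(int); f=cv2.GaussianBlur((c[:,:,2]).astype(np.float32),(3,3),0)
def edge(line,ax,rng):  # subpixel threshold crossing along a line
    a=f[rng[0]:rng[1],line] if ax==0 else f[line,rng[0]:rng[1]]
    g=np.abs(np.diff(a)); i=np.argmax(g); w=g[max(0,i-2):i+3]; x=rng[0]+max(0,i-2)+.5+(w*np.arange(len(w))).sum()/w.sum()
    return (line,x) if ax==0 else (x,line)
E={"right":[edge(v,1,(80,120)) for v in range(75,220,5)],"front":[edge(u,0,(45,75)) for u in range(105,230,5)],"back":[edge(u,0,(218,240)) for u in range(115,203,5)]}
n={}
for k,e in E.items():
    w=(onz(p,e,.012,s)[:,:2]*1000).astype(np.float32)
    vx,vy,x0,y0=cv2.fitLine(w,cv2.DIST_HUBER,0,.01,.01).ravel(); n[k]=(np.array([x0,y0]),np.degrees(np.arctan2(vy,vx)))
    res=(w-[x0,y0])@[-vy,vx]; print(k,n[k],"rms",res.std())
a=np.radians(-11.1+0*n["right"][1]);ang=[(n["right"][1]+90)%180-90,(n["front"][1])%180-90,(n["back"][1])%180-90];print(ang)
a=np.radians(np.mean(ang));x=np.array([np.cos(a),np.sin(a)]);y=np.array([-x[1],x[0]])
xf,xb,yr=n["front"][0]@x,n["back"][0]@x,n["right"][0]@y;print("len",xb-xf)
xc=(xf+xb)/2+85; C=xc*x+(yr+150)*y;print("corner",C,"back-based",xb*x+(yr+150)*y)
T=s["eef_pos"][:2]*1000;tx=-s["tcp_rot"][:2,0];ty=s["tcp_rot"][:2,1]
O=T+tx*60.4-ty*12;print("gauge origin rel corner in slab axes",(O-C)@x,(O-C)@y,"yaw diff",np.degrees(np.arctan2(tx[1],tx[0]))-np.degrees(a))
E
```

```text
right (array([565.86, -70.67], dtype=float32), np.float32(-11.180539)) rms 0.10288423
front (array([500.14,  13.28], dtype=float32), np.float32(79.04632)) rms 0.13930395
back (array([663.46, -28.14], dtype=float32), np.float32(78.86898)) rms 0.1769895
[np.float32(-11.180542), np.float32(-10.953682), np.float32(-11.13102)]
len 168.23618
corner [681.54  59.51] back-based [680.67  59.68]
gauge origin rel corner in slab axes 5.769650329232623 4.154801983804998 yaw diff 0.1998391384393905
```

View pics/v4.png

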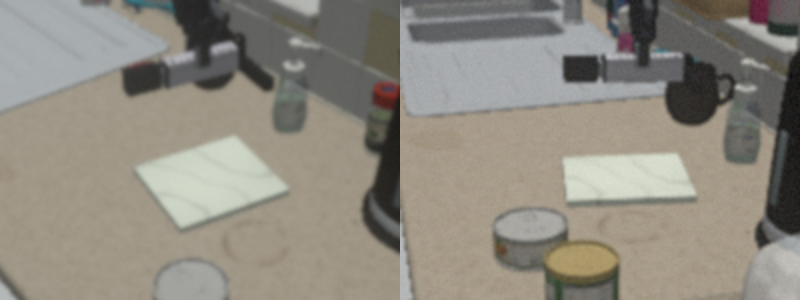

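The side crop shows the gauge held level in front of the mug, with the slab clear below it. The gauge origin measures +5.8 mm and +4.2 mm from the corner, so I'll lower it.

Call:
{"api": "shift_gripper", "payload": {"increments": [[[0,0,0.028],0],[[0,0,0.028],0],[[0,0,0.028],0],[[0,0,0.02],0],[[0,0,0.008],0],[[0,0,0.004],0],[[0,0,0],0],[[0,0,0],0]]}}

```text
t: 6.2
eef_pos: [0.6319, 0.0857, 0.0496]
tcp_rot: [[-0.981, 0.192, 0.002], [0.192, 0.981, -0.0], [-0.002, 0.0, -1.0]]
force: [-1.0, 0.2, -2.3]
opening: 0.269
grasp_force: 60.5
```

Call:
{"api": "shift_gripper", "payload": {"increments": [[[0,0,0.001],0],[[0,0,0.001],0],[[0,0,0],0],[[0,0,0],0]]}}

```text
t: 6.53
eef_pos: [0.6314, 0.0856, 0.0467]
tcp_rot: [[-0.981, 0.192, 0.001], [0.192, 0.981, -0.0], [-0.001, 0.0, -1.0]]
force: [-0.0, 0.3, -4.0]
opening: 0.263
grasp_force: 60.5
```

Call:
{"api": "shift_gripper", "payload": {"increments": [[[0,0,0.001],0],[[0,0,0.0005],0],[[0,0,0],0],[[0,0,0],0]]}}

```text
t: 6.87
eef_pos: [0.6314, 0.0857, 0.0452]
tcp_rot: [[-0.981, 0.192, 0.0], [0.192, 0.981, -0.0], [-0.0, -0.0, -1.0]]
force: [-2.7, -0.4, 5.8]
opening: 0.264
grasp_force: 61.5
```

Call:
{"api": "shift_gripper", "payload": {"increments": [[[0,-0.001,0],0],[[0,-0.001,0],0],[[0,-0.001,0],0],[[0,0,0],0],[[0,0,0],0]]}}

```text
t: 7.28
eef_pos: [0.631, 0.0829, 0.0452]
tcp_rot: [[-0.981, 0.192, 0.001], [0.192, 0.981, 0.0], [-0.001, 0.001, -1.0]]
force: [-0.2, 3.6, 6.1]
opening: 0.263
grasp_force: 61.7
```

Call:
{"api": "shift_gripper", "payload": {"increments": [[[0.001,0,0],0],[[0.001,0,0],0],[[0.001,0,0],0],[[0.001,0,0],0],[[0,0,0],0],[[0,0,0],0]]}}

```text
t: 7.78
eef_pos: [0.6271, 0.0831, 0.0452]
tcp_rot: [[-0.981, 0.192, 0.001], [0.192, 0.981, -0.001], [-0.001, -0.0, -1.0]]
force: [3.3, -2.0, 5.4]
opening: 0.263
grasp_force: 61.7
```

Call:
{"api": "shift_gripper", "payload": {"increments": [[[0,-0.001,0],0],[[0,0,0],0],[[0,0,0],0]], "only": "eef|force:"}}

```text
eef_pos: [0.6269, 0.0826, 0.0452]
force: [2.9, 2.6, 6.5]
grasp_force: 61.8
```

Call:
{"api": "shift_gripper", "payload": {"increments": [[[0.001,0,0],0],[[0,0,0],0],[[0,0,0],0]], "only": "eef|force:"}}

```text
eef_pos: [0.626, 0.0826, 0.0452]
force: [3.9, 1.0, 5.9]
grasp_force: 61.7
```

Call:
{"api": "shift_gripper", "payload": {"increments": [[[0.001,0,0],0],[[0,0,0],0],[[0,0,0],0]], "only": "eef|force:"}}

```text
eef_pos: [0.6256, 0.0825, 0.0452]
force: [9.9, -1.5, 2.0]
grasp_force: 61.2
```

Call:
{"api": "shift_gripper", "payload": {"increments": [[[0,-0.0005,0],0],[[0,0,0],0],[[0,0,0],0]], "only": "eef|force:"}}

```text
eef_pos: [0.6255, 0.0824, 0.0452]
force: [10.5, 2.1, 2.2]
grasp_force: 61.2
```

Call:
{"api": "shift_gripper", "payload": {"increments": [[[-0.0005,0,0],0],[[0,0,0],0]], "only": "eef|force:"}}

```text
eef_pos: [0.6255, 0.0824, 0.0452]
force: [5.0, 2.5, 5.3]
grasp_force: 61.7
```

Call:
{"api": "shift_gripper", "payload": {"increments": [[[0,-0.001,0],0],[[0,0,0],0],[[0,0,0],0]], "only": "eef|force:"}}

```text
eef_pos: [0.6254, 0.0816, 0.0452]
force: [6.3, 5.2, 4.3]
grasp_force: 61.5
```

Call:
{"api": "shift_gripper", "payload": {"increments": [[[0,-0.0005,0],0],[[0,0,0],0],[[0,0,0],0]], "only": "eef|force:"}}

```text
eef_pos: [0.6253, 0.0812, 0.0452]
force: [5.2, 5.2, 3.7]
grasp_force: 61.5
```

```bash
python3 - <<'E'
from g import *
s,p=snap('wrist','w5');print(s['eef_pos'],s['tcp_rot'][:2,1])
snap('scene','sc5');snap('side','si5')
q=[pickle.load(open(f+".pkl","rb"))[1]["color"] for f in["sc5","si5"]]
cv2.imwrite("pics/v5.png",np.hstack([cv2.resize(q[0][110:260,150:350],(400,300)),cv2.resize(q[1][110:260,150:350],(400,300))])[:,:,::-1])
E
```

```text
[0.6252858  0.08121319 0.04516603] [0.19182359 0.98142901]
```

View pics/w5.png

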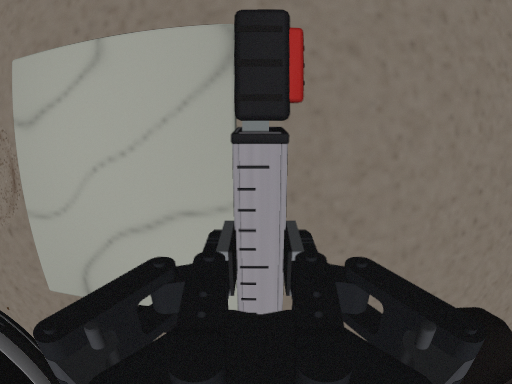

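The sleeve now lies along the slab's left edge. The slab's right edge is at columns 14 to 50 and its front edge at rows 24 to 62, so I'll measure the remaining offset.

```bash
cat > m.py <<'E'
from g import *
import sys
np.set_printoptions(precision=2,suppress=True)
s,p=pickle.load(open(sys.argv[1]+".pkl","rb")); c=p["color"].astype(int); f=cv2.GaussianBlur((c[:,:,2]).astype(np.float32),(3,3),0)
def edge(line,ax,rng):
    a=f[rng[0]:rng[1],line] if ax==0 else f[line,rng[0]:rng[1]]
    g=np.abs(np.diff(a)); i=np.argmax(g); w=g[max(0,i-2):i+3]; x=rng[0]+max(0,i-2)+.5+(w*np.arange(len(w))).sum()/w.sum()
    return (line,x) if ax==0 else (x,line)
E={"right":[edge(v,1,(3,58)) for v in range(80,280,5)],"front":[edge(u,0,(15,65)) for u in range(40,230,5)]}
R={}
for k,e in E.items():
    w=(onz(p,e,.012,s)[:,:2]*1000).astype(np.float32)
    vx,vy,x0,y0=cv2.fitLine(w,cv2.DIST_HUBER,0,.01,.01).ravel(); R[k]=np.array([x0,y0]),np.degrees(np.arctan2(vy,vx)); res=(w-[x0,y0])@[-vy,vx]; print(k,R[k][1],np.median(np.abs(res)))
a=np.radians(-11.13);x=np.array([np.cos(a),np.sin(a)]);y=np.array([-x[1],x[0]])
C=(R["front"][0]@x+170)*x+(R["right"][0]@y+150)*y
T=s["eef_pos"][:2]*1000;tx=-s["tcp_rot"][:2,0];ty=s["tcp_rot"][:2,1]
for c0 in (C,np.array([681.5,59.3])):
    O=T+tx*60.4-ty*12;print(c0,"rel",(O-c0)@x,(O-c0)@y,"yaw",np.degrees(np.arctan2(tx[1],tx[0]))+11.13)
E
python3 m.py w5
```

```text
right -11.197705 0.06956887
front 78.91378 0.06069474
[682.58  59.48] rel -0.002118187872129196 -1.6569892371512032 yaw 0.07068940762167131
[681.5  59.3] rel 1.027763264624275 -1.275781147054753 yaw 0.07068940762167131
```

View pics/v5.png

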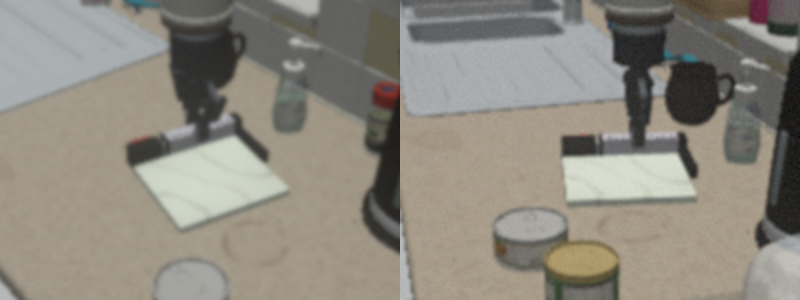

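Contact looks good within measurement error: x is about 0, the y face is against the slab, and yaw is about 0. I'll release it partly and move to the handle.

Call:
{"api": "shift_gripper", "payload": {"increments": [[[0,0,0],0],[[0,0,0],0],[[0,0,0],0],[[0,0,0],0],[[0,0,0],0]], "aperture": 0.55}}

```text
t: 10.02
eef_pos: [0.6245, 0.0807, 0.0446]
tcp_rot: [[-0.981, 0.192, -0.001], [0.192, 0.981, -0.0], [0.001, -0.0, -1.0]]
force: [0.4, 0.0, 0.1]
opening: 0.549
grasp_force: 0.0
```

Call:
{"api": "shift_gripper", "payload": {"increments": [[[0,0,-0.02],0],[[0,0,-0.02],0],[[0,0,-0.01],0],[[0.0282,0,0],0],[[0.0282,0,0],0],[[0.0282,0.0015,0],0],[[0,0,0],0],[[0,0,0],0],[[0,0,0],0]]}}

```text
t: 10.77
eef_pos: [0.5425, 0.0985, 0.095]
tcp_rot: [[-0.981, 0.192, 0.001], [0.192, 0.981, -0.0], [-0.001, 0.0, -1.0]]
force: [-0.1, -0.7, -0.2]
opening: 0.549
grasp_force: 0.0
```

```bash
python3 - <<'E'
from g import *
snap('wrist','w6')
E
python3 m.py w6
```

```text
right -14.367049 8.750094
front 70.62113 7.7478766
[573.47  14.68] rel 13.80333283022132 64.31814472211302 yaw 0.0635407741004812
[681.5  59.3] rel -83.58034373243822 -0.3140907157857349 yaw 0.0635407741004812
```

View pics/w6.png

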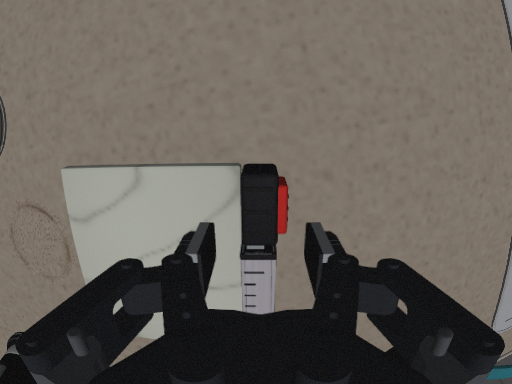

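The gauge lies parallel along the slab's left edge. The handle is at columns 241 to 279 and rows 165 to 244, roughly between the fingers, with the button on the right. I'll work out how it sits in the tool frame.

```bash
python3 - <<'E'
from g import *
np.set_printoptions(precision=2,suppress=True)
s,p=pickle.load(open("w6.pkl","rb"));V=p["color"].max(2).astype(int)
print(V[205,232:292]);print(V[155:172,262],V[236:262,262]);print("sleeve",V[290,232:285])
zt=.095-.036
print("handle L,R,front,back",tool_pt(p,[(241.5,205),(278.5,205),(262,164.5),(262,243.5)],zt))
print("sleeve L,R",tool_pt(p,[(242,285),(276,285)],zt))
print("button edge z21",tool_pt(p,[(288,205)],.095-.034))
print("slab front edge, left corner",tool_pt(p,[(150,164.5),(240,164)],.095-.012))
E
```

```text
[153 155 155 155 156 157 154 150 112  49  25  27  26  31  32  29  32  30
  29  30  31  27  29  29  27  32  30  37  35  33  29  36  31  33  32  32
  34  34  32  33  34  34  31  31  25  54 157 161 162 161 162 161 162 151
 137  88 126 125 126 124]
[128 127 130 130 129 127 127 123  93  15  16  15  13  16  14  15  11] [ 34  29  29  29  28  32  29  31  28  74 122 125 118  39  16  23  41  47
  55  35  30  29  29  50 134 146]
sleeve [162 162 163 162 159 160 161 162 162 156 140 146 146 142 129 150 148 149
 148 148 146 145 148 150 148 149 147 146 147 147 147 145 146 148 149 147
 148 145 140 129 142 145 130 123 127 129 129 127 126 127 127 127 128]
handle L,R,front,back [[  5.25 -10.4 ]
 [  5.24  12.9 ]
 [ 31.19   2.45]
 [-21.79   2.58]]
sleeve L,R [[-55.34 -11.5 ]
 [-55.33  12.64]]
button edge z21 [[ 4.52 19.12]]
slab front edge, left corner [[ 27.03 -77.93]
 [ 26.69 -12.49]]
```

Call:
{"api": "shift_gripper", "payload": {"increments": [[[0.002,0.0016,0],0],[[0,0,0.02],0],[[0,0,0.02],0],[[0,0,0.0095],0],[[0,0,0],0],[[0,0,0],0]]}}

```text
t: 11.32
eef_pos: [0.5405, 0.1004, 0.0453]
tcp_rot: [[-0.981, 0.192, -0.001], [0.192, 0.981, -0.0], [0.001, -0.0, -1.0]]
force: [-0.2, -0.2, -0.4]
opening: 0.551
grasp_force: 0.0
```

Call:
{"api": "shift_gripper", "payload": {"increments": [[[0,0,0],0],[[0,0,0],0],[[0,0,0],0],[[0,0,0],0],[[0,0,0],0],[[0,0,0],0]], "aperture": 0}}

```text
t: 11.82
eef_pos: [0.5413, 0.1002, 0.0467]
tcp_rot: [[-0.981, 0.192, 0.003], [0.192, 0.981, -0.001], [-0.003, -0.0, -1.0]]
force: [0.4, -3.7, 5.1]
opening: 0.269
grasp_force: 62.6
```

```bash
python3 - <<'E'
from g import *
snap('wrist','w7')
E
```

```text
(no output)
```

View pics/w7.png

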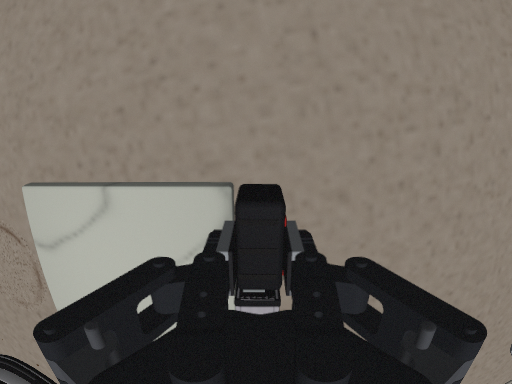

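The handle is gripped at columns 236 to 285, and the opening of 0.269 (about 25 mm) means the button is in. I'll relax the sideways force, then pull.

Call:
{"api": "shift_gripper", "payload": {"increments": [[[0,-0.001,0],0],[[0,0,0],0],[[0,0,0],0]], "only": "eef|force:"}}

```text
eef_pos: [0.5411, 0.0997, 0.0467]
force: [1.4, 0.5, 5.2]
grasp_force: 62.5
```

Call:
{"api": "shift_gripper", "payload": {"increments": [[[0.003,0,0],0],[[0.004,0,0],0],[[0.004,0,0],0],[[0.004,0,0],0],[[0.004,0,0],0],[[0,0,0],0],[[0,0,0],0]]}}

```text
t: 12.7
eef_pos: [0.5219, 0.1035, 0.0464]
tcp_rot: [[-0.981, 0.192, 0.002], [0.192, 0.981, 0.0], [-0.002, 0.001, -1.0]]
force: [2.8, 2.5, 5.9]
opening: 0.264
grasp_force: 62.6
```

Call:
{"api": "shift_gripper", "payload": {"increments": [[[0.004,0,0],0],[[0.004,0,0],0],[[0.004,0,0],0],[[0.004,0,0],0],[[0.004,0,0],0],[[0.004,0,0],0],[[0.004,0,0],0],[[0.004,0,0],0],[[0.004,0,0],0],[[0.004,0,0],0],[[0.004,0,0],0],[[0.004,0,0],0],[[0.004,0,0],0],[[0,0,0],0],[[0,0,0],0]]}}

```text
t: 13.95
eef_pos: [0.4705, 0.1132, 0.0461]
tcp_rot: [[-0.981, 0.192, 0.001], [0.192, 0.981, -0.0], [-0.001, 0.0, -1.0]]
force: [-0.1, 0.2, 10.7]
opening: 0.261
grasp_force: 63.1
```

```bash
python3 - <<'E'
from g import *
snap('wrist','w8')
E
```

```text
(no output)
```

View pics/w8.png

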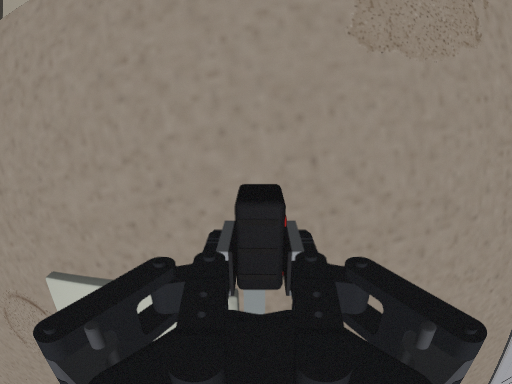

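The handle is still gripped and the grey bar now shows behind it at (253,300), about 72 mm out. I'll ease the downward press and pull the rest out slowly.

Call:
{"api": "shift_gripper", "payload": {"increments": [[[0,0,-0.0007],0],[[0,0,0],0],[[0.002,0,0],0],[[0.002,0,0],0],[[0.002,0,0],0],[[0,0,0],0],[[0,0,0],0]], "only": "eef|force:"}}

```text
eef_pos: [0.4643, 0.1144, 0.0461]
force: [0.2, -0.3, 7.3]
grasp_force: 62.7
```

Call:
{"api": "shift_gripper", "payload": {"increments": [[[0.001,0,0],0],[[0.001,0,0],0],[[0,0,0],0],[[0,0,0],0]], "only": "eef|force:"}}

```text
eef_pos: [0.4626, 0.1147, 0.0461]
force: [2.3, -0.7, 5.9]
grasp_force: 62.6
```

Call:
{"api": "shift_gripper", "payload": {"increments": [[[0.001,0,0],0],[[0,0,0],0],[[0,0,0],0]], "only": "eef|force:"}}

```text
eef_pos: [0.4616, 0.1149, 0.0461]
force: [5.0, -0.7, 5.3]
grasp_force: 62.5
```

Call:
{"api": "shift_gripper", "payload": {"increments": [[[0.001,0,0],0],[[0,0,0],0],[[0,0,0],0]], "only": "eef|force:"}}

```text
eef_pos: [0.461, 0.115, 0.0462]
force: [7.1, -2.6, 3.4]
grasp_force: 62.2
```

Call:
{"api": "shift_gripper", "payload": {"increments": [[[0.001,0,0],0],[[0,0,0],0],[[0,0,0],0]], "only": "eef|force:"}}

```text
eef_pos: [0.4607, 0.1149, 0.0463]
force: [13.3, -4.9, -1.5]
grasp_force: 61.6
```

```bash
python3 - <<'E'
from g import *
snap('scene','sc9');snap('side','si9')
q=[pickle.load(open(f+".pkl","rb"))[1]["color"] for f in["sc9","si9"]]
cv2.imwrite("pics/v9.png",np.hstack([cv2.resize(q[0][110:260,150:350],(400,300)),cv2.resize(q[1][110:260,150:350],(400,300))])[:,:,::-1])
E
```

```text
(no output)
```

View pics/v9.png

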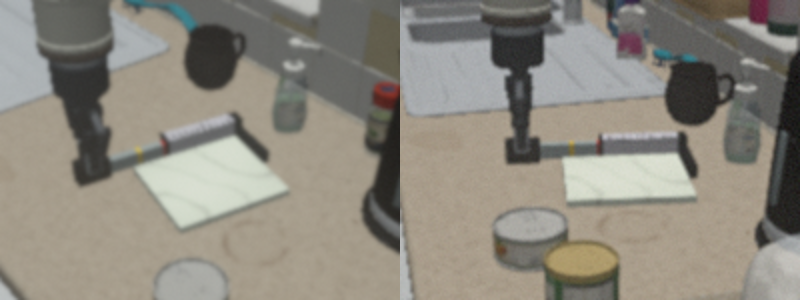

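Call:
{"api": "shift_gripper", "payload": {"increments": [[[-0.0005,-0.0005,0],0],[[0,0,0],0],[[0,0,0],0],[[0,0,0],0],[[0,0,0],0]]}}

```text
t: 16.18
eef_pos: [0.4608, 0.1146, 0.0462]
tcp_rot: [[-0.981, 0.192, 0.002], [0.192, 0.981, -0.0], [-0.002, 0.0, -1.0]]
force: [10.6, -1.0, 1.5]
opening: 0.262
grasp_force: 62.0
```

```bash
python3 - <<'E'
from g import *
s,p=pickle.load(open("si9.pkl","rb"));s2,q=pickle.load(open("sc9.pkl","rb"));s5,q5=pickle.load(open("sc5.pkl","rb"));s5,p5=pickle.load(open("si5.pkl","rb"))
# shift of the sleeve silver and hook between laying (5) and now (9)
for a,b,box in[(q5,q,(165,205,222,262)),(p5,p,(160,205,220,255))]:
    # hook region only, away from the fingers
    A=a["color"][:,:,1].astype(np.float32);B=b["color"][:,:,1].astype(np.float32)
    r=(slice(165,192),slice(262,288)) if a is q5 else (slice(172,200),slice(286,302))
    sh=cv2.phaseCorrelate(A[r].copy(),B[r].copy());print(sh)
E
```

```text
((0.4059986465207679, 0.4213846205192553), 1.030921496154513)
((0.1354086238871952, -0.10027804331180334), 0.9609430233637491)
```

The side and scene views show the bar extended from the sleeve to the gripped handle, with the hook on the slab's back edge. The pull is about 10.6 N, and the handle position agrees with 80 mm of travel on the corner, so I'm handing it in.

```bash
python3 -c "
from rig import env, imaging, ticket
print(ticket.job_done())"
```

```text
the job is handed in; nothing more can be done
None
```

I handed the job in with the square on the slab's back left corner, the bar out about 80 mm to the second stop, and the handle still squeezed and pulled taut at about 10 N; no verdict came back.

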